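Lock the coin canister in its counter clamp and hold it shut

ROBOT

A 7-joint arm with a two-finger parallel gripper is mounted at the origin on the work surface. World frame = base frame: x ahead of the robot, y to its left, z up, the work surface at z = 0. Lengths are in m, angles in rad, forces in N, time in s.
With the tool pointing down it reaches from about 0.4 to 0.85 m from the base axis. Payload 10.4 kg.
Tool frame: the origin (TCP) lies between the finger pads; the fingertips stand 8 mm ahead of it and the grasp point (between the pads) lies 11 mm behind it; z points along the fingers, x is the direction in which the jaws open and shut, and the axes are right-handed (so a half turn about z gives the same grasp; the last joint's range is limited). The gripper opens to 87 mm and grips with 3 to 60 N. Pads are 19 mm wide; open, the fingers measure 117 mm over their backs; the gripper's body (75 mm by 190 mm) begins 51 mm behind the grasp point.
Start: joints at [-1.148, 0.332, -0.065, 1.46, 0.022, 1.35, -0.088], TCP at [0.269, 0.564, 0.231] pointing down, gripper open.
Joint ranges: [-2.6, 2.6], [-0.5, 2.12], [-1.47, 1.34], [0.16, 2.42], [-1.27, 4.41], [0.06, 2.06], [-2.6, 2.6]. Speed limits (rad/s): [2.22, 2.22, 2.79, 2.79, 3.14, 3.14, 3.14].

INTERFACE

Orientations are given as a unit quaternion [x, y, z, w].
In Python, from bench import r, viewer gives the robot as it stands.
- The arm moves only by the tool apply_moves, never from a script. Its argument "increments" is a list of rows, each an object with "grip": the closure in counts, from 0 (fully open) to 255 (shut); "xyz": the shift along the tool's x, y, z in mm, a list of three; "rotation": the turn, a rotation vector about the tool's x, y, z in degrees, a list of three. A call has 1 to 5 rows; each row is the pose to reach, as a shift and turn from the pose measured when the call began, along the tool's axes at that moment; what a row does not reach only later rows make up. A row lasts 1/8 s, in which the tool goes at most 62.5 mm and 10.7 degrees, less where a joint would pass 70% of its speed; a pose out of reach is approached as far as the arm can. A call with a gripper value outside its range is refused whole. The fingers move at their own pace and stop on an object; "squeeze" is the grip in N (left out, the last holds). Time passes only in rows, so rows that repeat a pose let the fingers close. It gives the time, the measured TCP pose, the force and the opening at its end, in the units of the state.
- r.read_state(): the state, without advancing time (a new reading comes with each control period).
- viewer.camera(name): name is "side" or "top" or "wrist"; returns a dict with "img" (420x560x3 uint8, blue, green, red), "range_z" (420x560 float32, m along the optical axis (not along the pixel's ray), 0 where there is no reading), "vertical_fov" (degrees; the focal length in pixels is half the picture's height over the tangent of half this angle, whatever the lens; pixels are square), "cx", "cy" (the principal point, pixels), "rvec" (rotation vector, rad) and "tvec" (3), from world to camera coordinates, as OpenCV has them. Camera axes: x right, y down, z forward; pixel columns grow to the right and rows downward; lengths in m; the calibration is good to about 2 mm. The wrist camera is an equidistant fisheye: a pixel r from the principal point sees the ray r / f radians off the axis. A picture is of the moment at which its call begins.
- r.close_job(): hands the job in, once; it reports no verdict.
The state is a dict: "time": time; "joint_positions": joint angles; "joint_vel": joint speeds; "joint_torque": joint torques, N m; "ee_pos": TCP position; "eef_rot": TCP orientation; "ft_force": force on the tool from outside, world axes, zero at the start; "torque": the same for the moment, N m; "width": finger opening in m.
Only numpy, scipy, OpenCV 4.12 (cv2) and the standard library are available. Lean on these libraries where they do the work, as an engineer would, in place of code of your own. Each camera call takes 0.05 s, during which the arm holds its last target.

TASK

Lock the coin canister into its clamp on the shop counter: first press the canister straight down until it is fully home in its seat, then swing the open clamp half shut against the fixed half, and put the loose locking pin from its wooden rest down through the lined-up holes until its head sits on the top lug. Then let go of the pin, pinch the two flat clamp ears together from above with one finger on each ear, and finish holding there: the program ends with the gripper still squeezing the ears shut, ready for a colleague to fit the seal. Leave the other things on the counter alone.

Things in the scene. Friction and masses are not known exactly. Their poses are not given: they have to be found in the camera images.
- jig: The clamp's fixed base, a grey slab 150 x 110 x 20 mm on the counter; origin at counter level under the canister's axis (the slab reaches 67 mm to -x, 83 mm to +x of it). Its x runs along the split between the clamp halves, from the hinge past the canister to the ears and lugs; y towards the swinging half; z up. Place and yaw vary. Two plain steel clamp halves stand on it.
- fixed_half: Unmoving steel half (base's -y side): half shell, radius 33 inside, 38 mm outside, with a flat upright ear and at its end two level lugs. Origin and axes as the base. Top edges 74 mm above the counter. Ear 8 mm thick (base y -8.5 to -0.5), to x = 86 mm. Lugs 28 (x 86 to 114) by 30 by 10 mm, centred on the split, tops at 74 and 44 mm, each with a vertical 13 mm hole.
- fixed_ear (a point): Middle of the fixed ear's top edge, at (61, -4.5, 74) mm in the base's frame. The flat part of the ear that fingers can pinch reaches from x = 40 to 86 mm.
- gate (a joint): The swinging steel half, a mirror image with an upright hinge: rad, 0 shut (ears 1 mm apart, 17 mm over both), growing as it swings to the base's +y (counter-clockwise from above) to 1.5; starts at 0.6 to 1.2. Light friction (1 N at the ear) keeps it where left. Ear 8 mm thick, 24 to 74 mm above the counter; one lug 28 x 30 x 10 mm, top at 59 mm, goes between the two fixed lugs.
- gate_ear (a point): Middle of the top edge of the swinging ear, 74 mm above the counter, 109 mm from the hinge axis. The ear runs straight away from the hinge axis; its outer face lies 4 mm beyond this point on the side facing away from the fixed half.
- gate_hole (a point): Centre of the upper mouth of the 13 mm hole in the swinging half's lug, 59 mm above the counter, 148 mm from the hinge axis; straight below point clamp_hole when the half is shut.
- clamp_hinge (a point): On the hinge axis (vertical), 74 mm above the counter, 48 mm from the canister's axis, away from the ears.
- clamp_hole (a point): Centre of the upper mouth of the 13 mm hole in the top fixed lug, 74 mm above the counter, at (100, 0, 74) mm in the base's frame. The pin goes straight down here through three lugs; 54 mm below the mouth is the base slab.
- canister (a joint): How far the coin canister is pressed into its seat, m: it starts 0 to 5 mm in and is fully home at 14 mm. A snug fit: it takes some 3 to 7 N of push and stays where it is left.
- canister_top (a point): Centre of the canister's flat black cap, an aluminium cylinder 60 mm across; 112 mm above the counter at joint value 0, 98 mm when home.
- pin: The loose locking pin, plain steel, upright in its wooden rest: a 10 mm round shank 47 mm long with a tapered nose (4 mm at the tip, 5 mm long) under a 20 mm round head 34 mm tall. Origin at the tip, z up through the head; 81 mm long in all, about 0.09 kg. Fully home in the clamp its tip is 27 mm above the counter.
- pin_head (a point): Grip point on the pin's axis, 69 mm above the tip and 22 mm above the underside of the head (fingertips then clear the lug or rest by about 3 mm).
- pinrest: Fixed wooden block 64 x 64 x 56 mm with a 13 mm hole in which the pin hangs by its head; origin at the centre of its underside. It changes places with the note block.
- noteblock: Bystander: block of striped paper notes 76 x 76 x 45 mm, origin at its underside.
- cup: Bystander: white mug 76 mm across, 85 mm tall, beyond the clamp.
- spare: Bystander: spare closed canister 60 mm across, 95 mm tall, standing free on the counter, not in the clamp.
- marker: Bystander: marker pen 120 x 16 mm, lying beyond the clamp.
- terminal: Bystander: card terminal 150 x 75 x 30 mm, lying beyond the clamp.
Mind the look-alikes: they are no part of the job. Of the things that look like the pin, the largest one is meant.

How it is judged:
On the way, in this order (a step that is already met when the one before it is completed fails the run):
1. the canister is pressed home while the clamp is still open (value of joint canister above 0.012 m and value of joint gate above 0.3 rad), for 0.1 s.
2. the swinging half is shut against the fixed half, the canister still home (value of joint gate below 0.05 rad and value of joint canister above 0.012 m), for 0.2 s.
3. the pin is through all three lugs, its head on the top lug (z of pin in the frame of jig below 0.031 m and horizontal distance between pin and clamp_hole below 0.005 m and angle between pin's own z axis and vertical below 0.12 rad), for 0.2 s.
At the end, for the whole second after the job is handed in: Through the last second: canister within 2 mm of home, swinging half shut to 0.015 rad, pin within 5 mm of the hole axis, upright (0.12 rad), head within 4 mm of the top lug and untouched, fingers pressing on the fixed half and on the swinging half with over 5 N each (all of step 3 and value of joint canister above 0.012 m and value of joint gate below 0.015 rad and contact force between the fingers and fixed_half above 5 N and contact force between the fingers and gate above 5 N and contact force between the fingers and pin below 0.5 N); the arm keeps its last pose, push and grip.
It fails at once if a bystander is shoved more than 30 mm (distance of any of noteblock, cup, spare, marker, terminal from where it was at the start of the episode above 0.03 m).
It also fails if it takes over 69 s, if anything falls off the work surface, if the arm or the gripper's body presses on something with over 40 N, if the wrist force passes 120 N, or if a joint passes its speed limit or range.

## Working session

There is one attempt and no reset: what is moved stays moved. The work goes in short steps, Python scripts to look and compute and a tool call to move; the robot and the scene stay as the last step left them, time stands still between calls to the robot, and variables do not carry over. Pictures are saved under pics/ and viewed, and the job is handed in when it is done.

Besides the shell and the picture viewer there is one more tool, called after "Request:" as name(argument=value, ...), one argument or row to a line, values as JSON. apply_moves: Moves the arm, as the interface text tells. Its arguments: {"type":"object","properties":{"increments":{"type":"array","items":{"type":"object","properties":{"grip":{"type":"number"},"xyz":{"type":"array","items":{"type":"number"}},"rotation":{"type":"array","items":{"type":"number"}}}}},"squeeze":{"type":"number"}},"required":["increments"]}

```bash
ls; mkdir -p pics
python3 - <<'E'
from bench import r, viewer
import cv2, pickle
print(r.read_state())
for n in ("side","top","wrist"):
    c=viewer.camera(n); cv2.imwrite(f"pics/{n}0.png",c["img"]); pickle.dump(c,open(f"{n}0.pkl","wb"))
    print(n,{k:v for k,v in c.items() if k not in("img","range_z")})
E
```

```text
pics
{'time': 0.0, 'joint_positions': array([-1.14760387,  0.33285867, -0.06472974,  1.46095844,  0.02157637,
        1.34985889, -0.08848422]), 'joint_vel': array([ 0.00087118,  0.0005822 , -0.00187008, -0.00117074,  0.00086449,
        0.00067976,  0.00111772]), 'joint_torque': array([ 2.28785411e-04, -6.23257971e+01,  2.45177618e-02, -3.89912975e+01,
       -6.14597951e-02,  3.96382471e-02,  1.56987985e-04]), 'ee_pos': array([0.26930399, 0.56359199, 0.22975405]), 'eef_rot': array([ 8.45907250e-01,  5.33329580e-01, -5.79045775e-04,  3.83453984e-04]), 'ft_force': array([ 0.12690482, -0.10977118,  0.06342459]), 'torque': array([-0.00135133, -0.02078494, -0.02175916]), 'width': 0.08690982882217066}
side {'vertical_fov': 47.00240479763084, 'cx': 275.7533049471068, 'cy': 207.79417960772778, 'rvec': array([ 2.03234341, -0.73891838,  0.40913483]), 'tvec': array([-0.48161794,  0.26598621,  0.67858878])}
top {'vertical_fov': 54.34389065304111, 'cx': 279.20922514859586, 'cy': 206.1587768411371, 'rvec': array([ 2.18046271, -2.13193572,  0.10846667]), 'tvec': array([-0.02950523,  0.59833884,  0.91018329])}
wrist {'vertical_fov': 65.70646984690485, 'cx': 277.395081821366, 'cy': 207.55614713571296, 'rvec': array([-2.46884887, -1.55954479, -0.19679269]), 'tvec': array([-0.62500768, -0.03159328,  0.38886594])}
```

View pics/side0.png

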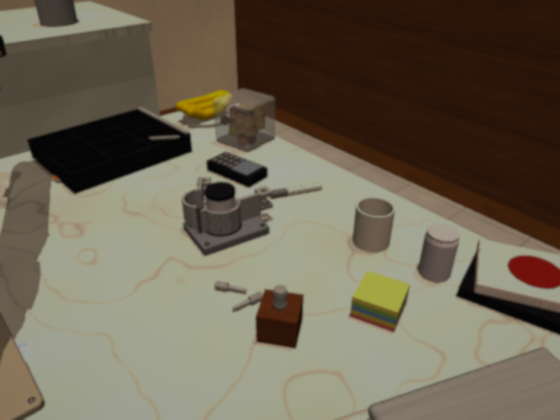

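View pics/top0.png

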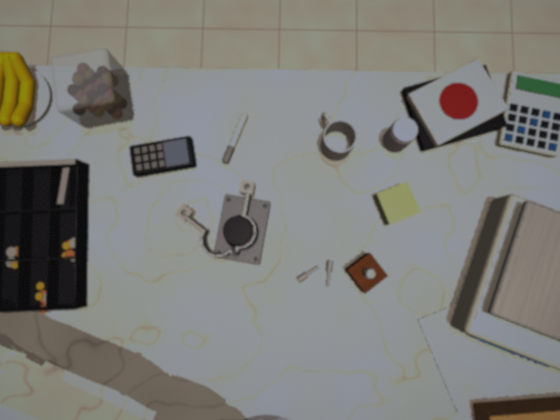

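View pics/wrist0.png

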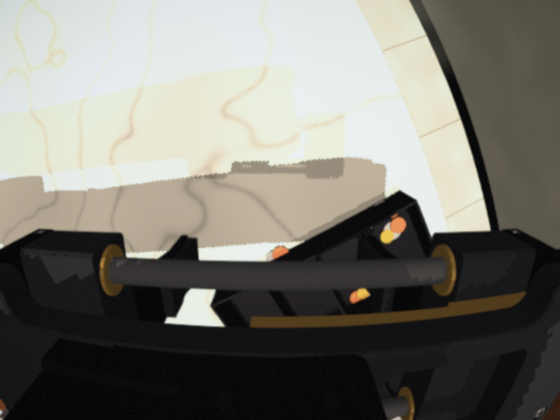

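The top view shows the clamp at (240,230), cap at (239,231), the fixed lug at (248,187) and the gate lug at (185,212). The pin in its rest is at (370,273), the note block at (398,202). Two small look-alike pins lie on the counter at (308,273) and (329,272). The pin standing upright in the wooden rest is the largest and is the one meant; I'll check that in a crop.

```bash
cat > h.py <<'E'
import numpy as np, cv2, pickle
def load(n): return pickle.load(open(n+".pkl","rb"))
def cam(c):
    h=c["img"].shape[0]; f=h/2/np.tan(np.radians(c["vertical_fov"]/2))
    R=cv2.Rodrigues(c["rvec"])[0]; t=np.asarray(c["tvec"]).ravel(); return f,R,t
def ray(c,u,v,fish=False):
    f,R,t=cam(c); x=(u-c["cx"])/f; y=(v-c["cy"])/f
    if fish:
        th=np.hypot(x,y); s=np.sin(th)/th if th>1e-9 else 1; d=np.array([x*s,y*s,np.cos(th)])
    else: d=np.array([x,y,1.])
    return -R.T@t, R.T@d
def onz(c,u,v,z,fish=False):
    o,d=ray(c,u,v,fish); return o+d*(z-o[2])/d[2]
def proj(c,p,fish=False):
    f,R,t=cam(c); q=R@np.asarray(p)+t
    if fish:
        rr=np.hypot(q[0],q[1]); th=np.arctan2(rr,q[2]); return np.array([c["cx"]+f*th*q[0]/rr,c["cy"]+f*th*q[1]/rr])
    return np.array([c["cx"]+f*q[0]/q[2],c["cy"]+f*q[1]/q[2]])
E
python3 - <<'E'
from h import *
t=load("top0"); s=load("side0")
a=cv2.resize(t["img"][165:305,165:415],None,fx=3.2,fy=3.2,interpolation=cv2.INTER_CUBIC); cv2.imwrite("pics/tc.png",a)
a=cv2.resize(s["img"][165:350,165:340],None,fx=3.2,fy=3.2,interpolation=cv2.INTER_CUBIC); cv2.imwrite("pics/sc.png",a)
for n,uv,z in [("cap",(239,231),.11),("fixlug",(248,187),.074),("gatelug",(185,212),.059),("pin",(370,273),.09),("note",(398,202),.045),("cup",(338,138),.085)]: print(n,onz(t,*uv,z))
for c in (t,s): print(cam(c)[0], ray(c,0,0)[0])
E
```

```text
cap [0.53559886 0.06639373 0.11      ]
fixlug [0.63563289 0.05375079 0.074     ]
gatelug [0.57815356 0.19514008 0.059     ]
pin [ 0.4537544  -0.21304037  0.09      ]
note [ 0.61300988 -0.2862293   0.045     ]
cup [ 0.74819522 -0.14380628  0.085     ]
409.10841047988066 [ 0.49159835 -0.02996857  0.9719807 ]
482.9392192817722 [ 0.09078624 -0.63956347  0.58813575]
```

View pics/tc.png

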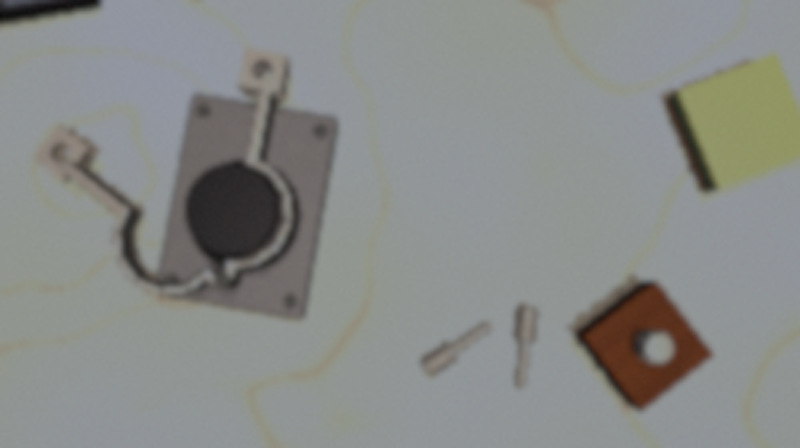

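View pics/sc.png

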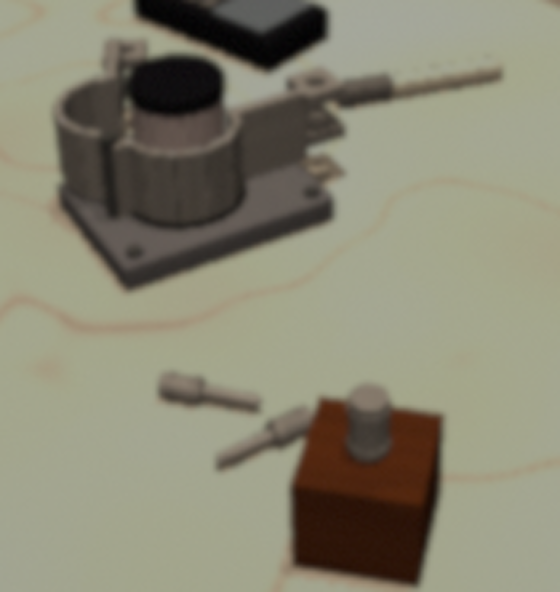

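The enlarged crops confirm it. The pin in the wooden rest (top (370,273), side (280,297)) is clearly larger than the two lying look-alikes. The fixed hole is at top (247,186), the gate hole at (184,212). Next I refine these.

Run:
```python
from h import *
t=load("top0"); s=load("side0")
F=lambda p:(165+(p[0]+.5)/3.2-.5,165+(p[1]+.5)/3.2-.5)
P=lambda p,z:onz(t,*F(p),z)
# cap by mask
def cap(c,box):
    g=c["img"].max(2); x0,y0,x1,y1=box; m=(g[y0:y1,x0:x1]<50).astype(np.uint8)
    n,l,st,ce=cv2.connectedComponentsWithStats(m); i=1+np.argmax(st[1:,4])
    ct=max(cv2.findContours((l==i).astype(np.uint8),0,1)[0],key=cv2.contourArea)
    h=cv2.convexHull(ct); (x,y),rad,_=*cv2.fitEllipse(h)[:2],0
    print(st[i],ce[i]+[x0,y0],"ell",x+x0,y+y0,rad); return x+x0,y+y0
ct=cap(t,(215,205,265,260)); cs=cap(s,(195,175,245,215))
for z in (.107,.110,.112): print("cap",z,onz(t,*ct,z),onz(s,*cs,z), t["range_z"][int(ct[1]),int(ct[0])])
co=[P(p,.02) for p in ((193,95),(337,118),(302,320),(160,298))]
print("corners",np.round(co,4)); 
A,B,C,D=[c[:2] for c in co]
for a,b in ((D,A),(C,B)): print("yawx",np.degrees(np.arctan2(*(a-b)[::-1]*-1)),np.linalg.norm(a-b))
for a,b in ((B,A),(C,D)): d=b-a; print("yawy-90",np.degrees(np.arctan2(d[1],d[0]))-90,np.linalg.norm(d))
print("fh",P((262,68),.074),"gh",P((61,150),.059),"pin",P((657,347),.09))
# side
S=lambda p:(165+(p[0]+.5)/3.2-.5,165+(p[1]+.5)/3.2-.5)
print("side pin",onz(s,*S((370,396)),.09),"fh",onz(s,*S((312,79)),.074))
```

```text
[  9  11  28  32 589] [236.7385399  230.36842105] ell 237.36088180541992 230.90681648254395 (27.0322322845459, 30.421932220458984)
[  8   8  31  18 455] [218.94725275 191.67912088] ell 218.93309211730957 191.75181198120117 (18.487354278564453, 32.159297943115234)
cap 0.107 [0.53587071 0.07020828 0.107     ] [0.5329256  0.05992538 0.107     ] 0.86733687
cap 0.11 [0.53571716 0.06986084 0.11      ] [0.53016875 0.0555639  0.11      ] 0.86733687
cap 0.112 [0.5356148  0.06962921 0.112     ] [0.52833086 0.05265624 0.112     ] 0.86733687
corners [[0.6257 0.1125 0.02  ]
 [0.6109 0.0061 0.02  ]
 [0.4637 0.0275 0.02  ]
 [0.477  0.1307 0.02  ]]
yawx -6.985773071301146 0.1497443838596742
yawx -8.287903529080046 0.14876105532863432
yawy-90 -7.894520347550269 0.10740035974166078
yawy-90 -7.361264869644941 0.10400856304775646
fh [0.63802438 0.05709888 0.074     ] gh [0.57914876 0.19808236 0.059     ] pin [ 0.45355597 -0.21297377  0.09      ]
side pin [ 0.4552178  -0.21733205  0.09      ] fh [0.63930087 0.057548   0.074     ]
```

```bash
cat >> h.py <<'E'
from scipy.spatial.transform import Rotation as Ro
YAW=np.radians(-7.6); FH=np.array([.6385,.0572])
EX=np.array([np.cos(YAW),np.sin(YAW)]); EY=np.array([-EX[1],EX[0]])
AX=FH-.1*EX
AX=(AX+np.array([.5364,.0703]))/2
def bw(x,y): return AX+x*EX+y*EY   # base frame (m) -> world xy
def go(x,y,z,yawdeg):
    from bench import r
    s=r.read_state(); R=Ro.from_quat(s["eef_rot"])
    a=np.radians(yawdeg); c,n=np.cos(a),np.sin(a)
    T=Ro.from_matrix(np.array([[c,n,0],[n,-c,0],[0,0,-1]]))
    print("t",round(s["time"],2),"pos",np.round(s["ee_pos"],4),"F",np.round(s["ft_force"],1),"w",round(s["width"],4))
    print("xyz",np.round(R.inv().apply(np.array([x,y,z])-s["ee_pos"])*1e3,1),"rot",np.round((R.inv()*T).as_rotvec(degrees=True),1))
E
python3 -c "
from h import *
print(AX,bw(.1,0),bw(-.048,0)); go(*AX,.15,82.4)
t=load('top0');print(ray(t,237,231)[0]+ray(t,237,231)[1]*t['range_z'][231,237])"
```

```text
[0.53788922 0.07036282] [0.63701078 0.05713718] [0.49031088 0.07671113]
t 0.15 pos [0.2693 0.5637 0.23  ] F [-0.8 -0.6  0.7] w 0.0872
xyz [-329.2  455.    80.3] rot [ -0.    0.1 -17.9]
[0.53569995 0.0710656  0.10614603]
```

Request:
apply_moves(
  increments=[
    {"xyz":[-37,50,0],"rotation":[0,0,-4],"grip":255},
    {"xyz":[-73,101,0],"rotation":[0,0,-8],"grip":255},
    {"xyz":[-110,152,0],"rotation":[0,0,-12],"grip":255},
    {"xyz":[-146,202,10],"rotation":[0,0,-16],"grip":255},
    {"xyz":[-183,253,20],"rotation":[0,0,-18],"grip":255},
  ],
)

```text
time: 0.78
ee_pos: [0.4186, 0.289, 0.2103]
eef_rot: [0.752, 0.66, -0.0, 0.0]
ft_force: [0.7, 0.1, -0.6]
width: 0.045
```

```bash
python3 -c "
from h import *
go(*AX,.15,82.4)"
```

```text
t 0.78 pos [0.4186 0.289  0.2103] F [ 0.7  0.1 -0.6] w 0.045
xyz [-201.3  146.6   60.4] rot [-0.   0.   0.2]
```

Request:
apply_moves(
  increments=[
    {"xyz":[-50,37,12],"grip":255},
    {"xyz":[-100,73,24],"grip":255},
    {"xyz":[-150,110,45],"grip":255},
    {"xyz":[-190,138,60],"grip":255},
    {"xyz":[-201.3,146.6,60.4],"rotation":[0,0,0.2],"grip":255},
  ],
)

```text
$.increments[0]: bad value
```

Request:
apply_moves(
  increments=[
    {"xyz":[0,0,0],"grip":255},
  ],
)

```text
$.increments[0]: bad value
```

Run:
```python
from h import *
from bench import r,viewer
go(*AX,.113,82.4)
for n in ("top","side","wrist"):
    c=viewer.camera(n); pickle.dump(c,open(n+"1.pkl","wb"))
    cv2.imwrite(f"pics/{n}1.png",c["img"])
s=load("side1")["img"];t=load("top1")["img"]
a=cv2.resize(s[120:270,130:320],None,fx=3,fy=3);b=cv2.resize(load("wrist1")["img"],(560,420))
cv2.imwrite("pics/s1c.png",a)
```

```text
t 0.78 pos [0.4186 0.289  0.2103] F [ 0.7  0.1 -0.6] w 0.045
xyz [-201.3  146.6   97.4] rot [-0.   0.   0.2]
```

View pics/s1c.png

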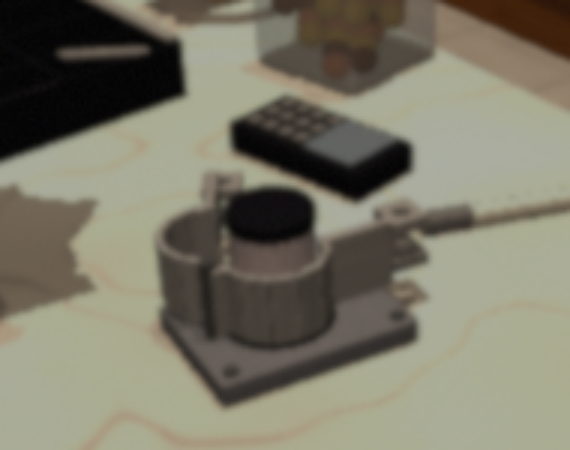

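View pics/wrist1.png

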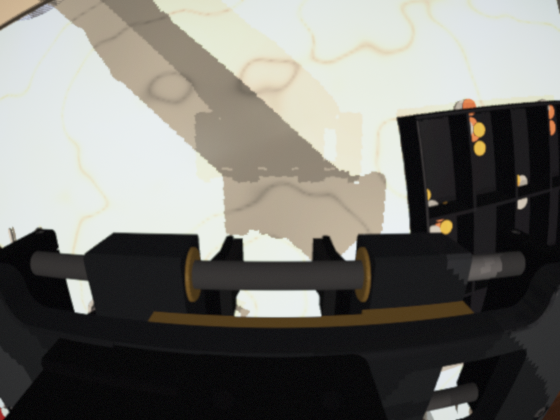

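Those rows were refused because they lacked "rotation", so the arm hasn't moved; the pictures show the clamp uncovered. Repeating the move.

Request:
apply_moves(
  increments=[
    {"xyz":[-50,37,12],"rotation":[0,0,0],"grip":255},
    {"xyz":[-100,73,24],"rotation":[0,0,0],"grip":255},
    {"xyz":[-150,110,45],"rotation":[0,0,0],"grip":255},
    {"xyz":[-190,138,60],"rotation":[0,0,0],"grip":255},
    {"xyz":[-201.3,146.6,60.4],"rotation":[0,0,0.2],"grip":255},
  ],
)

```text
time: 1.55
ee_pos: [0.5372, 0.0649, 0.1486]
eef_rot: [0.757, 0.654, -0.002, 0.001]
ft_force: [-0.5, 0.7, 1.3]
width: 0.0002
```

Request:
apply_moves(
  increments=[
    {"xyz":[0,0,0],"rotation":[0,0,0],"grip":255},
  ],
)

```text
time: 1.68
ee_pos: [0.5373, 0.0656, 0.1486]
eef_rot: [0.757, 0.654, -0.002, 0.0]
ft_force: [-0.4, -0.6, 0.1]
width: 0.0006
```

Run:
```python
from h import *
from bench import r,viewer
go(*AX,.113,82.4)
for n in ("side","top"):
    c=viewer.camera(n); pickle.dump(c,open(n+"1.pkl","wb"))
s=load("side1")["img"];t=load("top1")["img"]
cv2.imwrite("pics/s2c.png",np.hstack([cv2.resize(s[120:270,130:320],(0,0),fx=2,fy=2),cv2.resize(t[150:300,150:340],(0,0),fx=2,fy=2)]))
```

```text
t 1.68 pos [0.5373 0.0656 0.1486] F [-0.4 -0.6  0.1] w 0.0006
xyz [ 4.9 -0.  35.6] rot [-0.1  0.2 -0.8]
```

View pics/s2c.png

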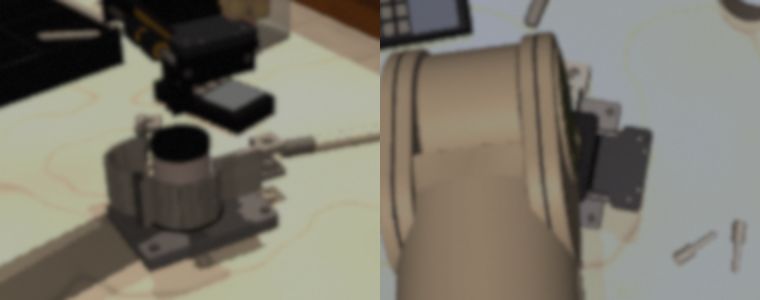

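Run:
```python
from h import *
s=load("side1")
for p in ([.5373,.0656,.1406],[.5373,.0656,.21],[.5373,.0656,.106]): 
    q=proj(s,p); print(p,q,(q-[130,120])*2)
cv2.imwrite("pics/s3c.png",cv2.convertScaleAbs(cv2.resize(s["img"][100:250,130:320],(0,0),fx=4,fy=4,interpolation=2),alpha=1.6))
```

```text
[0.5373, 0.0656, 0.1406] [218.08566733 174.95996352] [176.17133466 109.91992704]
[0.5373, 0.0656, 0.21] [215.76991585 142.17043506] [171.5398317   44.34087011]
[0.5373, 0.0656, 0.106] [219.17315236 190.35804133] [178.34630472 140.71608267]
```

View pics/s3c.png

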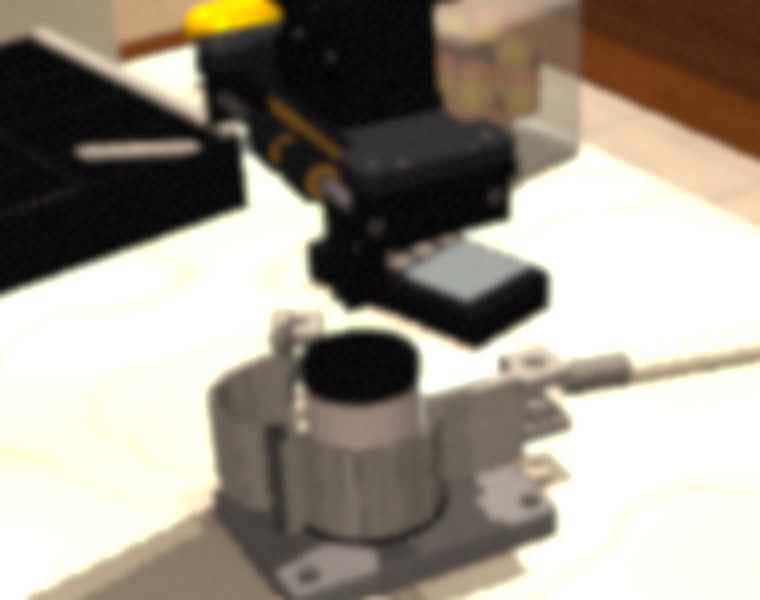

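Request:
apply_moves(
  increments=[
    {"xyz":[3,0,14],"rotation":[0,0,-0.8],"grip":255},
    {"xyz":[4.9,0,24],"rotation":[0,0,-0.8],"grip":255},
    {"xyz":[4.9,0,30],"rotation":[0,0,-0.8],"grip":255},
    {"xyz":[4.9,0,34],"rotation":[0,0,-0.8],"grip":255},
    {"xyz":[4.9,0,36],"rotation":[0,0,-0.8],"grip":255},
  ],
)

```text
time: 2.4
ee_pos: [0.5373, 0.0718, 0.1128]
eef_rot: [0.751, 0.66, -0.002, 0.0]
ft_force: [-3.3, 1.0, 4.3]
width: 0.0001
```

Request:
apply_moves(
  increments=[
    {"xyz":[0,0,2],"rotation":[0,0,0],"grip":255},
    {"xyz":[0,0,4],"rotation":[0,0,0],"grip":255},
  ],
)

```text
time: 2.65
ee_pos: [0.5374, 0.0718, 0.1089]
eef_rot: [0.751, 0.66, -0.002, 0.0]
ft_force: [-3.6, 1.0, 4.9]
width: 0.0003
```

Request:
apply_moves(
  increments=[
    {"xyz":[0,0,1.5],"rotation":[0,0,0],"grip":255},
    {"xyz":[0,0,3],"rotation":[0,0,0],"grip":255},
  ],
)

```text
time: 2.9
ee_pos: [0.5375, 0.0717, 0.1064]
eef_rot: [0.751, 0.66, -0.002, 0.0]
ft_force: [-11.2, 0.2, 20.7]
width: 0.0004
```

Request:
apply_moves(
  increments=[
    {"xyz":[0,0,1],"rotation":[0,0,0],"grip":255},
    {"xyz":[0,0,1],"rotation":[0,0,0],"grip":255},
  ],
)

```text
time: 3.15
ee_pos: [0.5375, 0.0717, 0.1064]
eef_rot: [0.752, 0.66, -0.002, -0.0]
ft_force: [-7.9, -0.5, 15.3]
width: 0.0
```

Canister is home: the TCP stopped at z = 0.1064 (tip at 98 mm) and force jumped to 20 N. Retracting, then working out the gate sweep.

Request:
apply_moves(
  increments=[
    {"xyz":[0,0,-20],"rotation":[0,0,0],"grip":255},
    {"xyz":[0,0,-45],"rotation":[0,0,0],"grip":255},
    {"xyz":[0,0,-55],"rotation":[0,0,0],"grip":255},
  ],
)

```text
time: 3.52
ee_pos: [0.5384, 0.0717, 0.1624]
eef_rot: [0.752, 0.66, -0.001, 0.0]
ft_force: [-0.3, -0.0, 0.2]
width: 0.0004
```

```bash
cat >> h.py <<'E'
def sweep(th,gap=0,r=.109):
    u=np.array([np.cos(th),np.sin(th)]); n=np.array([-u[1],u[0]])
    e=.0095*abs(np.sin(th))+.015*abs(np.cos(th))
    return np.array([-.048,0])+r*u+(.0085+e+gap)*n
E
python3 - <<'E'
from h import *
p=bw(*sweep(1.06,.02)); print(p); go(*p,.16,82.4)
w=[sweep(x) for x in (1.06,.9,.75,.6,.45,.3,.15,.05,0,-.02)]
s=sweep(1.06,.02)
for a in w: print(np.round((a-s)[::-1]*1e3,1))
E
```

```text
[0.52040772 0.1903852 ]
t 3.52 pos [0.5384 0.0717 0.1624] F [-0.3 -0.   0.2] w 0.0004
xyz [115.4 -33.3   2.2] rot [-0.   0.1  0.1]
[-9.8 17.4]
[-15.6  33.2]
[-23.4  47.3]
[-33.4  60.3]
[-45.7  72. ]
[-60.   81.8]
[-75.9  89.3]
[-87.3  92.9]
[-93.2  94.2]
[-95.2  94.7]
```

Request:
apply_moves(
  increments=[
    {"xyz":[50,-14,0],"rotation":[0,0,0],"grip":255},
    {"xyz":[95,-28,0],"rotation":[0,0,0],"grip":255},
    {"xyz":[115.4,-33.3,5],"rotation":[0,0,0],"grip":255},
    {"xyz":[115.4,-33.3,50],"rotation":[0,0,0],"grip":255},
    {"xyz":[115.4,-33.3,85],"rotation":[0,0,0],"grip":255},
  ],
)

```text
time: 4.15
ee_pos: [0.52, 0.1895, 0.0751]
eef_rot: [0.752, 0.66, -0.001, 0.001]
ft_force: [0.3, 0.8, 0.3]
width: 0.0004
```

Run:
```python
from h import *
from bench import viewer
go(*bw(*sweep(1.06,.02)),.055,82.4)
for n in ("side","top"):
    c=viewer.camera(n); pickle.dump(c,open(n+"2.pkl","wb"))
s=load("side2")["img"];t=load("top2")["img"]
cv2.imwrite("pics/s4c.png",np.hstack([cv2.resize(s[120:270,130:320],(0,0),fx=2,fy=2),cv2.resize(t[150:300,150:340],(0,0),fx=2,fy=2)]))
```

```text
t 4.15 pos [0.52   0.1895 0.0751] F [0.3 0.8 0.3] w 0.0004
xyz [ 1.   0.3 20.1] rot [-0.1  0.2  0.1]
```

View pics/s4c.png

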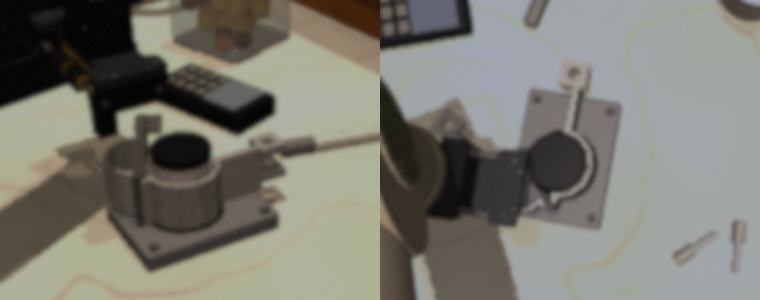

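The side view shows the finger behind the open gate ear and the cap lowered. The gripper body clears everything. Descending and sweeping.

Request:
apply_moves(
  increments=[
    {"xyz":[1,0.3,20],"rotation":[0,0,0],"grip":255},
    {"xyz":[-9,17.5,20],"rotation":[0,0,0],"grip":255},
    {"xyz":[-14.6,33.5,20],"rotation":[0,0,0],"grip":255},
    {"xyz":[-22.4,47.5,20],"rotation":[0,0,0],"grip":255},
    {"xyz":[-32.4,60.5,20],"rotation":[0,0,0],"grip":255},
  ],
)

```text
time: 4.88
ee_pos: [0.575, 0.1474, 0.0536]
eef_rot: [0.752, 0.659, -0.004, 0.0]
ft_force: [-0.9, 1.5, 0.8]
width: 0.0006
```

Run:
```python
from h import *
for a in (.45,.3,.15,.05,0,-.03): go(*bw(*sweep(a)),.055,82.4)
```

```text
t 4.88 pos [0.575  0.1474 0.0536] F [-0.9  1.5  0.8] w 0.0006
xyz [-10.4  12.2  -1.4] rot [-0.3  0.3  0.1]
t 4.88 pos [0.575  0.1474 0.0536] F [-0.9  1.5  0.8] w 0.0006
xyz [-24.6  22.   -1.4] rot [-0.3  0.3  0.1]
t 4.88 pos [0.575  0.1474 0.0536] F [-0.9  1.5  0.8] w 0.0006
xyz [-40.6  29.5  -1.3] rot [-0.3  0.3  0.1]
t 4.88 pos [0.575  0.1474 0.0536] F [-0.9  1.5  0.8] w 0.0006
xyz [-52.   33.   -1.2] rot [-0.3  0.3  0.1]
t 4.88 pos [0.575  0.1474 0.0536] F [-0.9  1.5  0.8] w 0.0006
xyz [-57.9  34.4  -1.2] rot [-0.3  0.3  0.1]
t 4.88 pos [0.575  0.1474 0.0536] F [-0.9  1.5  0.8] w 0.0006
xyz [-60.9  35.   -1.2] rot [-0.3  0.3  0.1]
```

Request:
apply_moves(
  increments=[
    {"xyz":[-10.4,12.2,-1],"rotation":[0,0,0],"grip":255},
    {"xyz":[-24.6,22,-1],"rotation":[0,0,0],"grip":255},
    {"xyz":[-40.6,29.5,-1],"rotation":[0,0,0],"grip":255},
    {"xyz":[-52,33,-1],"rotation":[0,0,0],"grip":255},
    {"xyz":[-57,34,-1],"rotation":[0,0,0],"grip":255},
  ],
)

```text
time: 5.5
ee_pos: [0.6012, 0.0853, 0.0547]
eef_rot: [0.752, 0.659, -0.004, 0.0]
ft_force: [-0.5, 1.7, 0.4]
width: 0.0005
```

Request:
apply_moves(
  increments=[
    {"xyz":[-1,0,0],"rotation":[0,0,0],"grip":255},
    {"xyz":[-2,0,0],"rotation":[0,0,0],"grip":255},
  ],
)

```text
time: 5.75
ee_pos: [0.601, 0.0839, 0.0549]
eef_rot: [0.752, 0.659, -0.004, 0.0]
ft_force: [-0.1, 1.6, 0.3]
width: 0.0003
```

Request:
apply_moves(
  increments=[
    {"xyz":[-1.5,0,0],"rotation":[0,0,0],"grip":255},
    {"xyz":[-3,0,0],"rotation":[0,0,0],"grip":255},
  ],
)

```text
time: 6.0
ee_pos: [0.6007, 0.0816, 0.055]
eef_rot: [0.752, 0.659, -0.003, 0.0]
ft_force: [2.8, 6.2, -1.4]
width: 0.0004
```

Request:
apply_moves(
  increments=[
    {"xyz":[-1.5,0,0],"rotation":[0,0,0],"grip":255},
    {"xyz":[-3,0,0],"rotation":[0,0,0],"grip":255},
  ],
)

```text
time: 6.25
ee_pos: [0.6007, 0.0815, 0.0551]
eef_rot: [0.751, 0.66, -0.002, -0.001]
ft_force: [3.4, 10.8, -3.2]
width: 0.0002
```

The ear is against its stop: force rose to 11 N with no further motion. Backing off, rising and checking.

Request:
apply_moves(
  increments=[
    {"xyz":[-2,0,0],"rotation":[0,0,0],"grip":255},
    {"xyz":[8,0,0],"rotation":[0,0,0],"grip":255},
    {"xyz":[20,0,-20],"rotation":[0,0,0],"grip":255},
    {"xyz":[30,0,-75],"rotation":[0,0,0],"grip":100},
    {"xyz":[60,-60,-120],"rotation":[0,0,0],"grip":40},
  ],
)

```text
time: 6.88
ee_pos: [0.5637, 0.1392, 0.1673]
eef_rot: [0.752, 0.659, -0.001, 0.001]
ft_force: [-1.1, 1.3, -0.1]
width: 0.0135
```

Run:
```python
from h import *
from bench import viewer
go(.4545,-.2145,.15,82.4)
for n in ("side","top"):
    c=viewer.camera(n); pickle.dump(c,open(n+"3.pkl","wb"))
s=load("side3")["img"];t=load("top3")["img"]
cv2.imwrite("pics/s5c.png",np.hstack([cv2.resize(s[150:270,160:290],(0,0),fx=3,fy=3,interpolation=2),cv2.resize(t[160:280,200:330],(0,0),fx=3,fy=3,interpolation=2)]))
```

```text
t 6.88 pos [0.5637 0.1392 0.1673] F [-1.1  1.3 -0.1] w 0.0135
xyz [-365.   -61.5   18.3] rot [-0.   0.2 -0. ]
```

View pics/s5c.png

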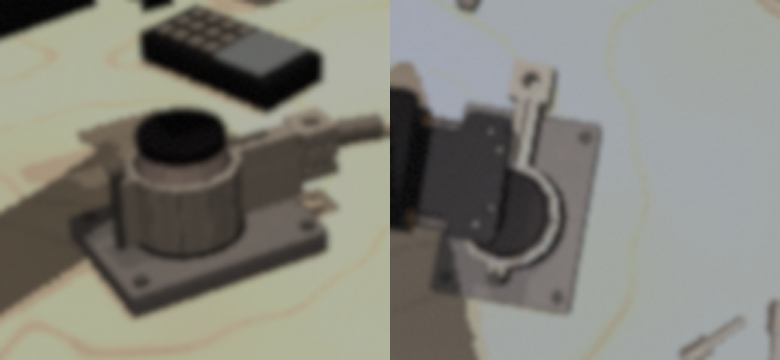

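The clamp is shut: the ears run together at side crop (270,150), and in the top view a single hole shows at crop (532,78), with the lugs lined up. Now to the pin.

Request:
apply_moves(
  increments=[
    {"xyz":[-50,-8,0],"rotation":[0,0,0],"grip":0},
    {"xyz":[-105,-17,0],"rotation":[0,0,0],"grip":0},
    {"xyz":[-160,-26,0],"rotation":[0,0,0],"grip":0},
    {"xyz":[-215,-36,0],"rotation":[0,0,0],"grip":0},
    {"xyz":[-270,-46,0],"rotation":[0,0,0],"grip":0},
  ],
)

```text
time: 7.6
ee_pos: [0.4808, -0.1193, 0.1684]
eef_rot: [0.75, 0.662, 0.001, -0.001]
ft_force: [1.0, -0.5, 0.3]
width: 0.0704
```

Run:
```python
from h import *
go(.454,-.214,.15,82.4)
from bench import viewer
t=viewer.camera("top"); pickle.dump(t,open("top4.pkl","wb"))
def blob(c,box,f):
    x0,y0,x1,y1=box; g=cv2.cvtColor(c["img"],6)[y0:y1,x0:x1]
    g=cv2.resize(g,None,fx=8,fy=8,interpolation=2)
    m=f(g).astype(np.uint8); n,l,st,ce=cv2.connectedComponentsWithStats(m)
    for i in range(1,n):
        if st[i,4]>60: print(st[i], (ce[i]+.5)/8-.5+[x0,y0])
    return g
g=blob(t,(238,178,256,196),lambda g:g<110); print(g.min(),g.max())
a=cv2.resize(t["img"][170:300,200:400],(0,0),fx=4,fy=4,interpolation=2); cv2.imwrite("pics/t4.png",cv2.convertScaleAbs(a,alpha=1.3))
```

```text
t 7.6 pos [ 0.4808 -0.1193  0.1684] F [ 1.  -0.5  0.3] w 0.0704
xyz [-97.3 -14.8  18.3] rot [-0.  -0.1  0.5]
[  50   49   42   38 1123] [246.19295414 185.89264248]
[  90   57   47   87 1161] [252.50888243 191.93857666]
68 161
```

View pics/t4.png

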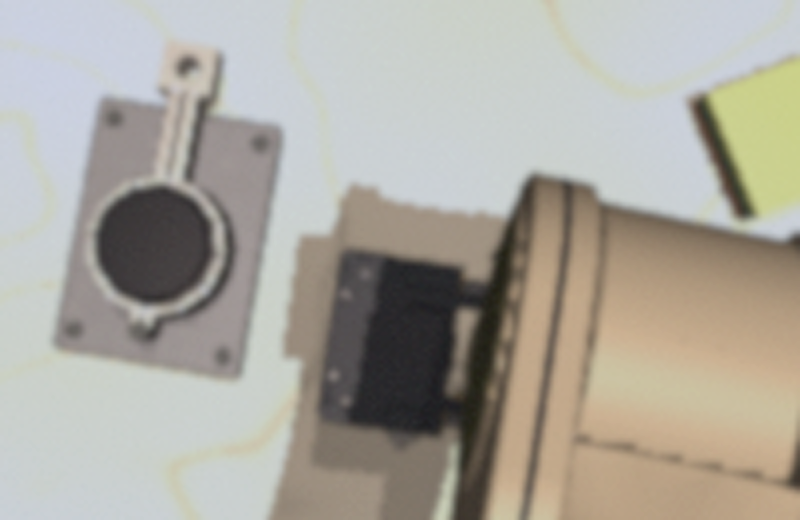

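The top view shows the closed clamp clear of the arm: hole at crop (188,66), cap at (156,243), hinge knuckle at (143,320).

Run:
```python
from h import *
t=load("top4")
F=lambda p:(200+(p[0]+.5)/4-.5,170+(p[1]+.5)/4-.5)
print("hole",onz(t,*F((188,66)),.074)); print("cap",onz(t,*F((156,243)),.098)); print("ring",onz(t,*F((159,246)),.074))
print("hinge",onz(t,*F((143,318)),.074))
co=[onz(t,*F(p),.02) for p in ((102,97),(281,128),(240,378),(54,347))]
m=np.mean(co,0)[:2]; print(np.round(co,4),m,"axis",m-.008*EX)
g=cv2.cvtColor(t["img"],cv2.COLOR_BGR2GRAY)[176:200,236:262]; cv2.imwrite("pics/hole.png",cv2.normalize(cv2.resize(g,None,fx=20,fy=20,interpolation=2),None,0,255,cv2.NORM_MINMAX))
p=load("top0"); g=cv2.cvtColor(p["img"],cv2.COLOR_BGR2GRAY)[258:288,356:386]; cv2.imwrite("pics/pin.png",cv2.normalize(cv2.resize(g,None,fx=20,fy=20,interpolation=2),None,0,255,cv2.NORM_MINMAX))
```

```text
hole [0.63753651 0.05687428 0.074     ]
cap [0.53752866 0.06858397 0.098     ]
ring [0.53718077 0.06958415 0.074     ]
hinge [0.49767198 0.0769881  0.074     ]
[[0.6268 0.1122 0.02  ]
 [0.6107 0.0063 0.02  ]
 [0.4649 0.0262 0.02  ]
 [0.4802 0.1344 0.02  ]] [0.54564168 0.06976795] axis [0.53771196 0.070826  ]
```

View pics/hole.png

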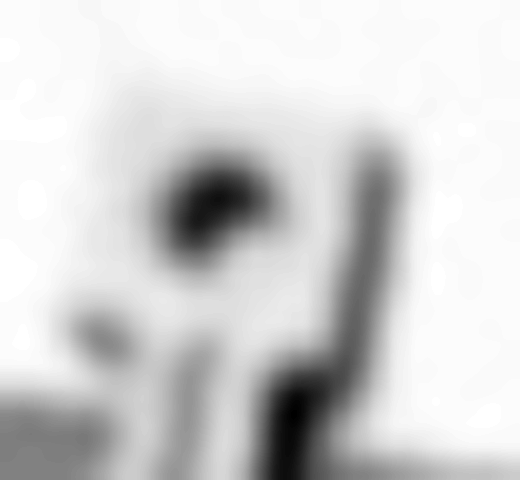

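View pics/pin.png

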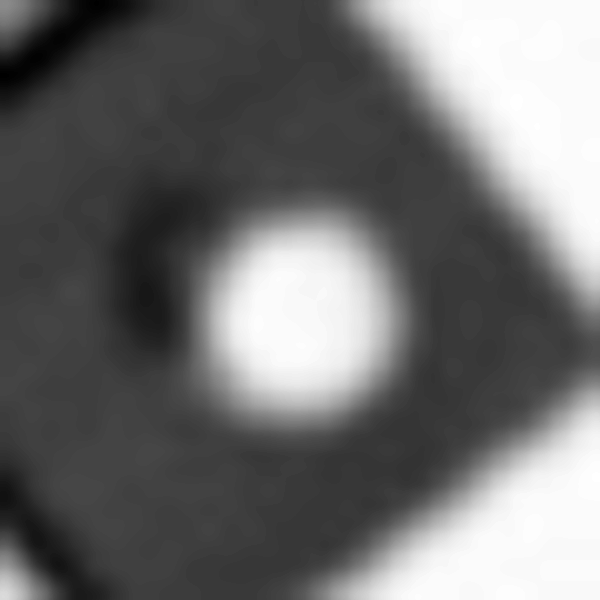

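Request:
apply_moves(
  increments=[
    {"xyz":[-50,-7.5,0],"rotation":[0,0,0],"grip":0},
    {"xyz":[-90,-14,0],"rotation":[0,0,0.5],"grip":0},
    {"xyz":[-97,-15,10],"rotation":[0,0,0.5],"grip":0},
    {"xyz":[-97,-15,25],"rotation":[0,0,0.5],"grip":0},
    {"xyz":[-97,-15,30],"rotation":[0,0,0.5],"grip":0},
  ],
)

```text
time: 8.28
ee_pos: [0.4502, -0.2196, 0.137]
eef_rot: [0.755, 0.656, -0.001, -0.001]
ft_force: [0.4, 0.2, 0.2]
width: 0.087
```

Run:
```python
from h import *
from bench import viewer
go(.4535,-.214,.067,82.4)
s=viewer.camera("side"); w=viewer.camera("wrist"); pickle.dump(w,open("w5.pkl","wb"))
cv2.imwrite("pics/s6.png",cv2.convertScaleAbs(cv2.resize(s["img"][200:360,200:360],(0,0),fx=3.6,fy=3.6,interpolation=2),alpha=1.4)); cv2.imwrite("pics/w6.png",w["img"])
```

```text
t 8.28 pos [ 0.4502 -0.2196  0.137 ] F [0.4 0.2 0.2] w 0.087
xyz [ 6.   2.8 70. ] rot [-0.2  0.  -0.4]
```

View pics/s6.png

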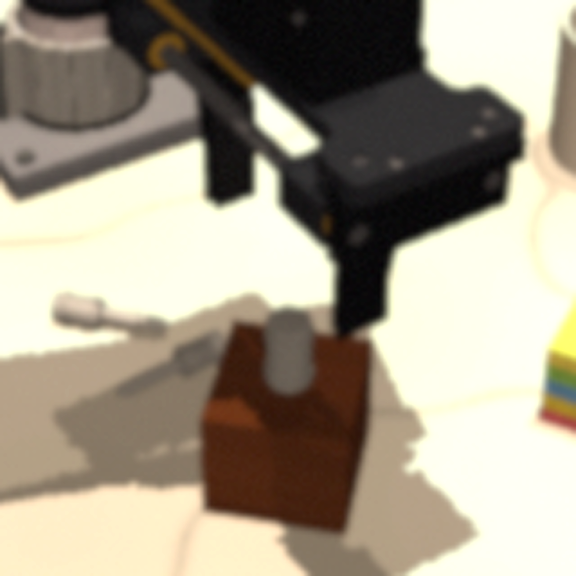

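View pics/w6.png

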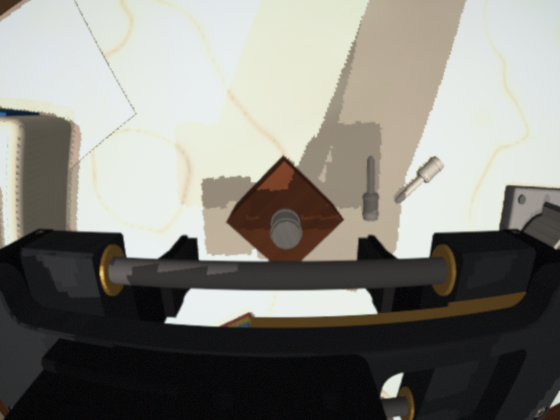

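The wrist view shows the pin head top at (286,231), between the open fingers. The side view shows the fingers straddling the head. I cross-check the pin position with the wrist camera.

Run:
```python
from h import *
w=load("w5"); print(onz(w,286,234,.09,True),onz(w,286,230,.09,True)); print(proj(w,[.4535,-.214,.09],True),proj(w,[.4535,-.214,.056],True))
cv2.imwrite("pics/w6c.png",cv2.convertScaleAbs(cv2.resize(w["img"][190:270,240:340],(0,0),fx=6,fy=6,interpolation=2),alpha=1.5))
```

```text
[ 0.45280791 -0.21382329  0.09      ] [ 0.45008025 -0.21346683  0.09      ]
[285.86891862 235.02689987] [284.77340397 220.21810423]
```

View pics/w6c.png

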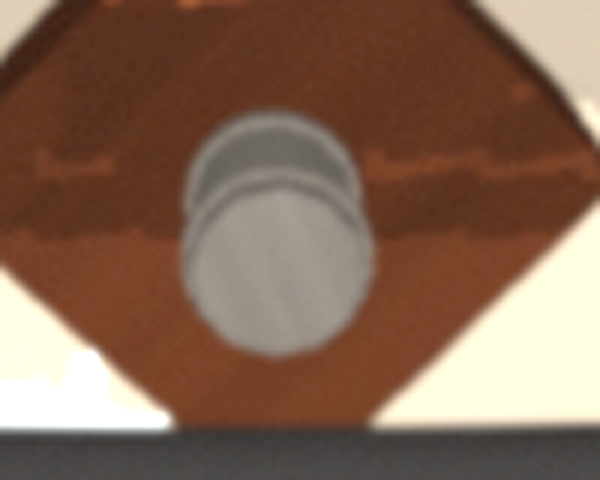

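Wrist and top views agree within 1 mm. Descending and gripping.

Request:
apply_moves(
  increments=[
    {"xyz":[6,2.5,10],"rotation":[0,0,-0.4],"grip":0},
    {"xyz":[6,2.5,30],"rotation":[0,0,-0.4],"grip":0},
    {"xyz":[6,2.5,50],"rotation":[0,0,-0.4],"grip":0},
    {"xyz":[6,2.5,65],"rotation":[0,0,-0.4],"grip":0},
    {"xyz":[6,2.5,70],"rotation":[0,0,-0.4],"grip":0},
  ],
)

```text
time: 9.0
ee_pos: [0.4532, -0.2139, 0.0668]
eef_rot: [0.752, 0.659, -0.001, -0.001]
ft_force: [-0.3, 0.0, 1.0]
width: 0.0868
```

Run:
```python
from h import *
go(.4532,-.2138,.067,82.4)
```

```text
t 9.0 pos [ 0.4532 -0.2139  0.0668] F [-0.3  0.   1. ] w 0.0868
xyz [ 0.1 -0.  -0.2] rot [-0.2  0.   0. ]
```

Request:
apply_moves(
  increments=[
    {"xyz":[0,0,0],"rotation":[0,0,0],"grip":255},
    {"xyz":[0,0,0],"rotation":[0,0,0],"grip":255},
    {"xyz":[0,0,0],"rotation":[0,0,0],"grip":255},
    {"xyz":[0,0,0],"rotation":[0,0,0],"grip":255},
    {"xyz":[0,0,0],"rotation":[0,0,0],"grip":255},
  ],
  squeeze=25,
)

```text
time: 9.62
ee_pos: [0.4533, -0.2139, 0.0669]
eef_rot: [0.752, 0.659, -0.001, -0.001]
ft_force: [0.0, -0.8, -0.1]
width: 0.045
```

Request:
apply_moves(
  increments=[
    {"xyz":[0,0,0],"rotation":[0,0,0],"grip":255},
    {"xyz":[0,0,0],"rotation":[0,0,0],"grip":255},
    {"xyz":[0,0,0],"rotation":[0,0,0],"grip":255},
  ],
)

```text
time: 10.0
ee_pos: [0.4533, -0.2139, 0.0669]
eef_rot: [0.752, 0.659, -0.001, -0.001]
ft_force: [-0.6, -0.2, 0.4]
width: 0.0193
```

Request:
apply_moves(
  increments=[
    {"xyz":[0,0,0],"rotation":[0,0,0],"grip":255},
    {"xyz":[0,0,-15],"rotation":[0,0,0],"grip":255},
    {"xyz":[0,0,-45],"rotation":[0,0,0],"grip":255},
    {"xyz":[0,0,-80],"rotation":[0,0,0],"grip":255},
    {"xyz":[0,0,-110],"rotation":[0,0,0],"grip":255},
  ],
)

```text
time: 10.62
ee_pos: [0.4537, -0.2142, 0.1792]
eef_rot: [0.752, 0.659, -0.001, -0.001]
ft_force: [0.4, -0.4, -0.3]
width: 0.0193
```

Request:
apply_moves(
  increments=[
    {"xyz":[0,0,0],"rotation":[0,0,0],"grip":255},
  ],
)

```text
time: 10.75
ee_pos: [0.455, -0.2147, 0.182]
eef_rot: [0.752, 0.659, 0.0, 0.001]
ft_force: [1.0, -0.5, -1.3]
width: 0.0192
```

Run:
```python
from h import *
from bench import viewer
go(.6378,.057,.17,82.4)
s=viewer.camera("side"); pickle.dump(s,open("side6.pkl","wb"))
cv2.imwrite("pics/s7.png",cv2.convertScaleAbs(cv2.resize(s["img"][150:330,210:370],(0,0),fx=3.3,fy=3.3,interpolation=2),alpha=1.6))
```

```text
t 10.75 pos [ 0.455  -0.2147  0.182 ] F [ 1.  -0.5 -1.3] w 0.0192
xyz [293.5 145.3  12.1] rot [ 0.1  0.  -0. ]
```

View pics/s7.png

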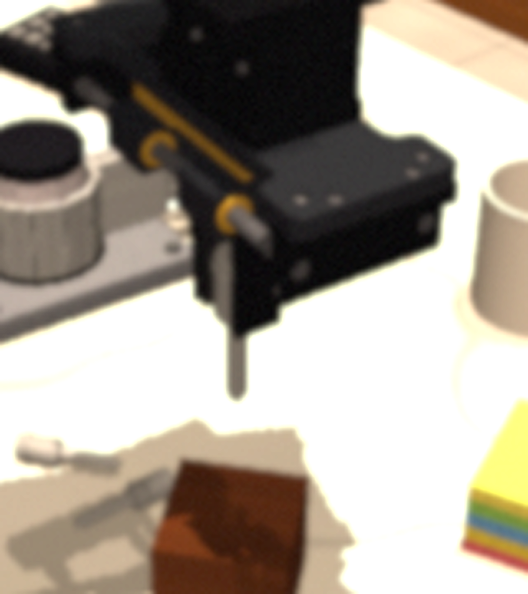

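The pin is lifted clear of the rest and hangs upright, with its tip at crop (237,395). Carrying it over the hole.

Request:
apply_moves(
  increments=[
    {"xyz":[40,20,3],"rotation":[0,0,0],"grip":255},
    {"xyz":[90,45,5],"rotation":[0,0,0],"grip":255},
    {"xyz":[140,69,5],"rotation":[0,0,0],"grip":255},
    {"xyz":[190,94,5],"rotation":[0,0,0],"grip":255},
    {"xyz":[235,116,5],"rotation":[0,0,0],"grip":255},
  ],
)

```text
time: 11.42
ee_pos: [0.6006, 0.0051, 0.1744]
eef_rot: [0.752, 0.659, -0.001, -0.0]
ft_force: [0.9, -0.5, -0.5]
width: 0.019
```

Run:
```python
from h import *
go(.6378,.057,.148,82.4)
```

```text
t 11.43 pos [0.6006 0.0051 0.1744] F [ 0.9 -0.5 -0.5] w 0.019
xyz [56.4 30.1 26.3] rot [-0.1  0.   0. ]
```

Request:
apply_moves(
  increments=[
    {"xyz":[35,19,5],"rotation":[0,0,0],"grip":255},
    {"xyz":[53,28.5,15],"rotation":[0,0,0],"grip":255},
    {"xyz":[56.4,30,24],"rotation":[0,0,0],"grip":255},
    {"xyz":[56.4,30,26],"rotation":[0,0,0],"grip":255},
    {"xyz":[56.4,30,26],"rotation":[0,0,0],"grip":255},
  ],
)

```text
time: 12.05
ee_pos: [0.6373, 0.0552, 0.1485]
eef_rot: [0.753, 0.658, -0.001, -0.0]
ft_force: [0.3, 0.3, -0.8]
width: 0.0196
```

Run:
```python
from h import *
from bench import viewer
go(.6378,.057,.148,82.4)
for n in ("side","top","wrist"):
    c=viewer.camera(n); pickle.dump(c,open(n+"7.pkl","wb"))
s=load("side7")["img"]; w=load("wrist7")["img"]
cv2.imwrite("pics/s8.png",cv2.convertScaleAbs(cv2.resize(s[140:240,190:300],(0,0),fx=5.5,fy=5.5,interpolation=2),alpha=1.8))
cv2.imwrite("pics/w8.png",w)
```

```text
t 12.05 pos [0.6373 0.0552 0.1485] F [ 0.3  0.3 -0.8] w 0.0196
xyz [1.9 0.3 0.5] rot [-0.1  0.1 -0.1]
```

View pics/s8.png

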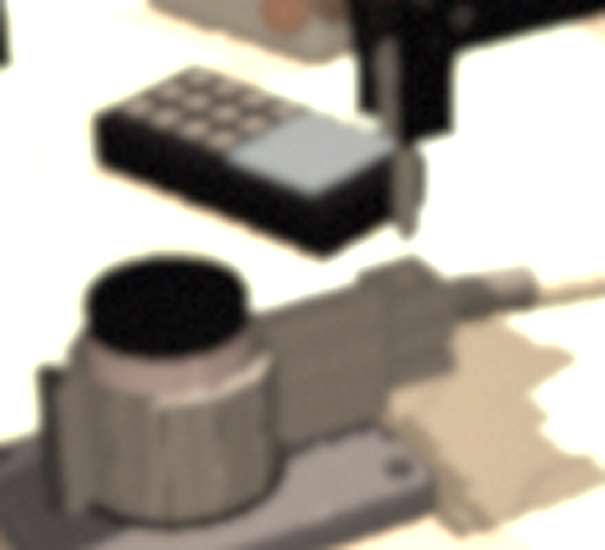

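View pics/w8.png

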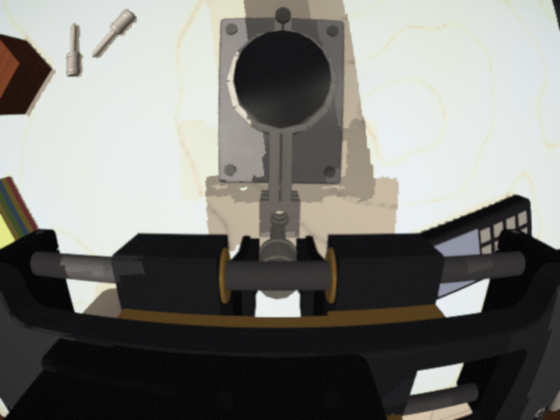

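The side view shows the pin hanging above the top lug. The wrist view shows the shank tip just above the hole at about (280,215).

Run:
```python
from h import *
w=load("wrist7")
cv2.imwrite("pics/w8c.png",cv2.convertScaleAbs(cv2.resize(w["img"][180:270,230:330],(0,0),fx=7,fy=6.5,interpolation=2),alpha=1.9))
for n,p in (("hole",[.6378,.057,.074]),("tip@now",[.6373,.0552,.0905]),("shank top",[.6373,.0552,.1375]),("cap",[*AX,.098])): 
    q=proj(w,p,True); print(n,q,(q-[230,180])*[7,6.5])
s=load("side7")
for n,p in (("hole",[.6378,.057,.074]),("tip@now",[.6373,.0552,.0905]),): 
    q=proj(s,p); print(n,q,(q-[190,140])*5.5)
```

```text
hole [278.36068413 218.91268445] [338.52478889 252.93244891]
tip@now [275.69992145 225.37953609] [319.89945015 294.9669846 ]
shank top [275.18405122 251.31677809] [316.28835852 463.55905758]
cap [278.65597819  73.12112455] [ 340.59184731 -694.71269045]
hole [261.76428581 189.67140229] [394.70357195 273.19271259]
tip@now [262.00396644 183.27018811] [396.0218154  237.98603462]
```

View pics/w8c.png

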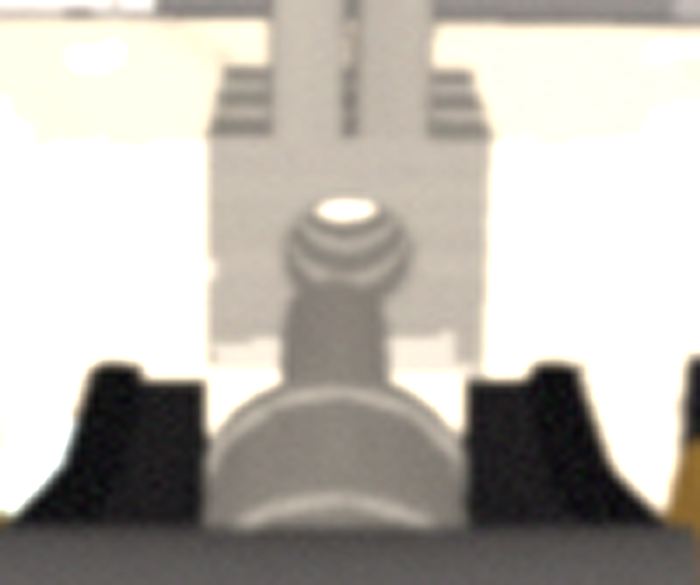

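In the enlarged wrist view the hole centre is at crop (347,252) and all three lug rims are concentric. The shank axis is at x≈337, so the pin needs about +1.2 mm in tool x; y looks right. Lowering into the hole with force checks.

Request:
apply_moves(
  increments=[
    {"xyz":[1.3,0.3,2],"rotation":[0,0,0],"grip":255},
    {"xyz":[1.3,0.3,8],"rotation":[0,0,0],"grip":255},
    {"xyz":[1.3,0.3,14],"rotation":[0,0,0],"grip":255},
    {"xyz":[1.3,0.3,20],"rotation":[0,0,0],"grip":255},
    {"xyz":[1.3,0.3,24],"rotation":[0,0,0],"grip":255},
  ],
)

```text
time: 12.82
ee_pos: [0.638, 0.0574, 0.1243]
eef_rot: [0.753, 0.659, -0.001, -0.0]
ft_force: [0.4, -0.5, -1.5]
width: 0.0192
```

Request:
apply_moves(
  increments=[
    {"xyz":[-0.5,0,6],"rotation":[0,0,0],"grip":255},
    {"xyz":[-0.5,0,12],"rotation":[0,0,0],"grip":255},
  ],
)

```text
time: 13.08
ee_pos: [0.6378, 0.0568, 0.1118]
eef_rot: [0.753, 0.658, -0.001, -0.0]
ft_force: [-1.1, 0.3, -1.7]
width: 0.0196
```

Run:
```python
from h import *
from bench import viewer
go(.6378,.057,.085,82.4)
w=viewer.camera("wrist");s=viewer.camera("side")["img"]
a=cv2.resize(w["img"][180:270,230:330],(500,450),interpolation=2);b=cv2.resize(s[140:240,210:300],(0,0),fx=3,fy=3,interpolation=2)
b=cv2.copyMakeBorder(b,0,150,0,0,0)
cv2.imwrite("pics/w9c.png",cv2.convertScaleAbs(np.hstack([a,b]),alpha=1.9))
```

```text
t 13.07 pos [0.6378 0.0568 0.1118] F [-1.1  0.3 -1.7] w 0.0196
xyz [ 0.2 -0.  26.8] rot [-0.1  0.1 -0. ]
```

View pics/w9c.png

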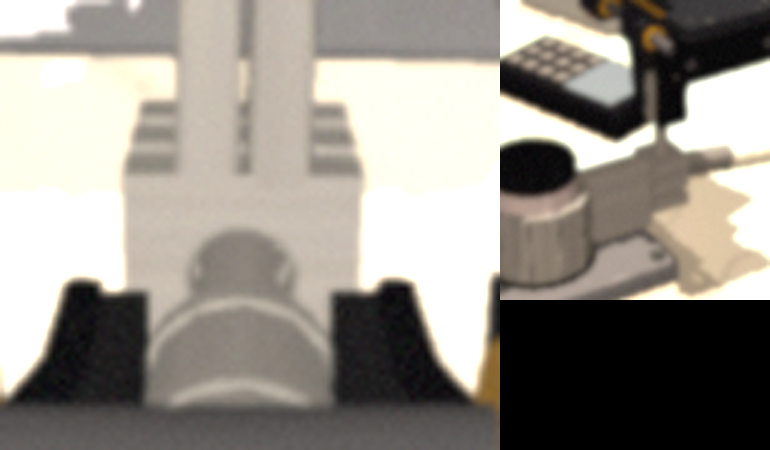

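The pin is in the hole: the wrist view shows the shank inside the rim at (240,265), and forces are under 2 N. Lowering the remaining 27 mm.

Request:
apply_moves(
  increments=[
    {"xyz":[0,0,6],"rotation":[0,0,0],"grip":255},
    {"xyz":[0,0,12],"rotation":[0,0,0],"grip":255},
    {"xyz":[0,0,18],"rotation":[0,0,0],"grip":255},
    {"xyz":[0,0,22],"rotation":[0,0,0],"grip":255},
    {"xyz":[0,0,24],"rotation":[0,0,0],"grip":255},
  ],
)

```text
time: 13.8
ee_pos: [0.6373, 0.0568, 0.087]
eef_rot: [0.753, 0.659, -0.001, -0.001]
ft_force: [0.1, -0.9, -0.4]
width: 0.0193
```

Request:
apply_moves(
  increments=[
    {"xyz":[0,0,1],"rotation":[0,0,0],"grip":255},
    {"xyz":[0,0,2],"rotation":[0,0,0],"grip":255},
  ],
)

```text
time: 14.05
ee_pos: [0.6374, 0.0568, 0.0852]
eef_rot: [0.753, 0.659, -0.001, -0.001]
ft_force: [0.4, 0.1, -1.9]
width: 0.0193
```

Request:
apply_moves(
  increments=[
    {"xyz":[0,0,0.7],"rotation":[0,0,0],"grip":255},
    {"xyz":[0,0,1.2],"rotation":[0,0,0],"grip":255},
  ],
)

```text
time: 14.3
ee_pos: [0.6375, 0.0568, 0.0849]
eef_rot: [0.753, 0.658, -0.001, -0.001]
ft_force: [-4.6, -0.4, 8.6]
width: 0.0193
```

Request:
apply_moves(
  increments=[
    {"xyz":[0,0,0],"rotation":[0,0,0],"grip":150},
    {"xyz":[0,0,0],"rotation":[0,0,0],"grip":130},
    {"xyz":[0,0,0],"rotation":[0,0,0],"grip":120},
    {"xyz":[0,0,0],"rotation":[0,0,0],"grip":110},
  ],
)

```text
time: 14.8
ee_pos: [0.6375, 0.0568, 0.0848]
eef_rot: [0.753, 0.658, -0.001, -0.001]
ft_force: [0.3, -0.7, -0.0]
width: 0.0467
```

Run:
```python
from h import *
from bench import viewer
go(*bw(.058,0),.13,82.4)
w=viewer.camera("wrist");s=viewer.camera("side")["img"]
a=cv2.resize(w["img"][180:270,230:330],(500,450),interpolation=2);b=cv2.resize(s[140:240,210:300],(0,0),fx=3,fy=3,interpolation=2)
b=cv2.copyMakeBorder(b,0,150,0,0,0)
cv2.imwrite("pics/w10c.png",cv2.convertScaleAbs(np.hstack([a,b]),alpha=1.9))
```

```text
t 14.8 pos [0.6375 0.0568 0.0848] F [ 0.3 -0.7 -0. ] w 0.0467
xyz [  0.2 -42.6 -45.1] rot [-0.1  0.1 -0. ]
```

View pics/w10c.png

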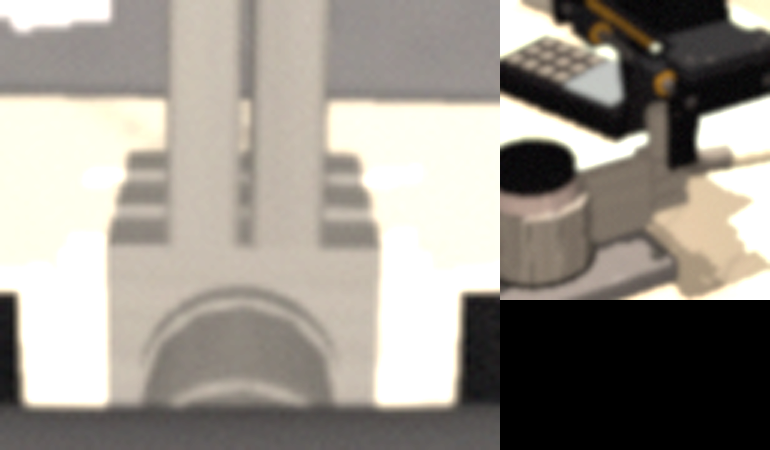

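The pin is seated: 8.6 N at TCP z 0.0849, head resting on the lug, fingers clear of it. Rising and moving over the ears.

Request:
apply_moves(
  increments=[
    {"xyz":[0,0,-15],"rotation":[0,0,0],"grip":110},
    {"xyz":[0,0,-40],"rotation":[0,0,0],"grip":110},
    {"xyz":[0,-10,-52],"rotation":[0,0,0],"grip":110},
    {"xyz":[0.2,-35,-52],"rotation":[0,0,0],"grip":110},
    {"xyz":[0.2,-44.6,-52],"rotation":[0,0,0],"grip":110},
  ],
)

```text
time: 15.52
ee_pos: [0.5921, 0.0633, 0.1373]
eef_rot: [0.752, 0.659, -0.001, -0.001]
ft_force: [0.7, 0.2, -0.7]
width: 0.0498
```

Request:
apply_moves(
  increments=[
    {"xyz":[0,0,0],"rotation":[0,0,0],"grip":110},
  ],
)

```text
time: 15.65
ee_pos: [0.5917, 0.0636, 0.1376]
eef_rot: [0.752, 0.659, -0.001, -0.001]
ft_force: [0.1, 0.5, 0.6]
width: 0.0496
```

Run:
```python
from h import *
from bench import viewer
go(*bw(.056,0),.058,82.4)
for n in ("wrist","side","top"):
    c=viewer.camera(n); pickle.dump(c,open(n+"8.pkl","wb"))
s=load("side8")["img"];t=load("top8")["img"]; w=load("wrist8")
cv2.imwrite("pics/w11.png",cv2.convertScaleAbs(w["img"],alpha=1.5))
cv2.imwrite("pics/s11.png",cv2.convertScaleAbs(np.hstack([cv2.resize(c,(0,0),fx=3,fy=3,interpolation=2) for c in (s[130:250,190:310],t[160:280,200:320])]),alpha=1.6))
```

```text
t 15.65 pos [0.5917 0.0636 0.1376] F [0.1 0.5 0.6] w 0.0496
xyz [-0.4  2.  79.5] rot [-0.1  0.   0. ]
```

View pics/w11.png

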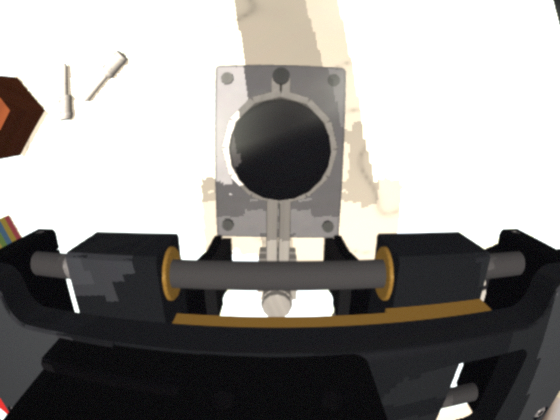

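View pics/s11.png

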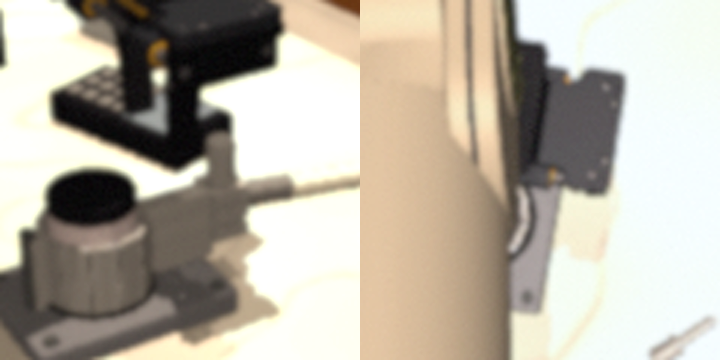

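The side view shows the pin upright in the lug at crop (220,165). In the wrist view the ears (x≈281) are midway between the fingers (222 and 340). Descending to straddle the ears.

Request:
apply_moves(
  increments=[
    {"xyz":[-0.3,1.5,15],"rotation":[0,0,0],"grip":110},
    {"xyz":[-0.3,1.5,35],"rotation":[0,0,0],"grip":110},
    {"xyz":[-0.3,1.5,55],"rotation":[0,0,0],"grip":110},
    {"xyz":[-0.3,1.5,70],"rotation":[0,0,0],"grip":110},
    {"xyz":[-0.3,1.5,79],"rotation":[0,0,0],"grip":110},
  ],
)

```text
time: 16.42
ee_pos: [0.5934, 0.0625, 0.0569]
eef_rot: [0.753, 0.659, -0.002, -0.001]
ft_force: [0.3, -0.1, 1.0]
width: 0.0491
```

Request:
apply_moves(
  increments=[
    {"xyz":[0,0,0],"rotation":[0,0,0],"grip":160},
    {"xyz":[0,0,0],"rotation":[0,0,0],"grip":180},
    {"xyz":[0,0,0],"rotation":[0,0,0],"grip":195},
    {"xyz":[0,0,0],"rotation":[0,0,0],"grip":195},
  ],
  squeeze=25,
)

```text
time: 16.92
ee_pos: [0.5937, 0.0626, 0.0573]
eef_rot: [0.753, 0.659, -0.001, -0.001]
ft_force: [-0.2, -0.2, 1.3]
width: 0.0222
```

Request:
apply_moves(
  increments=[
    {"xyz":[0,0,0],"rotation":[0,0,0],"grip":255},
    {"xyz":[0,0,0],"rotation":[0,0,0],"grip":255},
    {"xyz":[0,0,0],"rotation":[0,0,0],"grip":255},
    {"xyz":[0,0,0],"rotation":[0,0,0],"grip":255},
  ],
  squeeze=40,
)

```text
time: 17.42
ee_pos: [0.5938, 0.0635, 0.0575]
eef_rot: [0.752, 0.659, -0.001, -0.001]
ft_force: [2.2, 5.3, -0.0]
width: 0.0163
```

Run:
```python
from h import *
from bench import viewer,r
go(*bw(.056,0),.058,82.4); print(r.read_state()["torque"])
for n in ("wrist","side","top"):
    c=viewer.camera(n); pickle.dump(c,open(n+"9.pkl","wb"))
s=load("side9")["img"]; w=load("wrist9")
cv2.imwrite("pics/s12.png",cv2.convertScaleAbs(np.hstack([cv2.resize(s[140:240,190:290],(400,400),interpolation=2),cv2.resize(w["img"][180:300,220:340],(400,400),interpolation=2)]),alpha=1.7))
```

```text
t 17.43 pos [0.5938 0.0635 0.0575] F [ 2.2  5.3 -0. ] w 0.0163
xyz [-0.6 -0.4 -0.5] rot [-0.1 -0.   0. ]
[ 1.09956564 -0.14539277 -0.47338189]
```

View pics/s12.png

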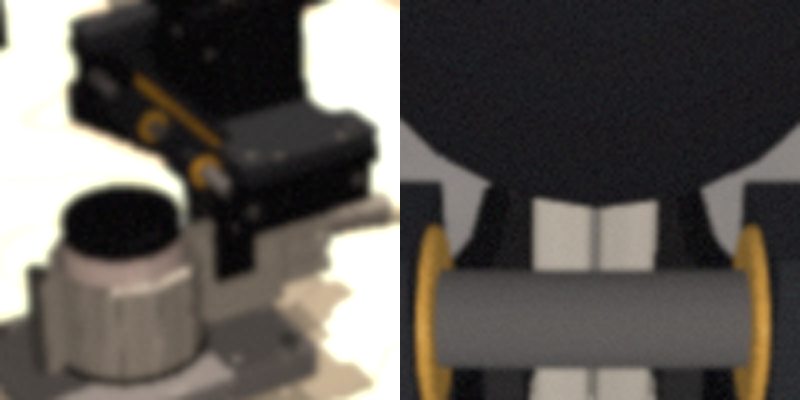

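The fingers pinch both ears (wrist crop: ears at 535–655, pads on each side), width ≈ 17 mm, meaning shut. I re-target at the measured pose to relax the 5 N sideways imbalance.

Request:
apply_moves(
  increments=[
    {"xyz":[0.2,0,0],"rotation":[0,0,0],"grip":255},
    {"xyz":[0.2,0,0],"rotation":[0,0,0],"grip":255},
    {"xyz":[0.2,0,0],"rotation":[0,0,0],"grip":255},
    {"xyz":[0.2,0,0],"rotation":[0,0,0],"grip":255},
  ],
  squeeze=40,
)

```text
time: 18.08
ee_pos: [0.5938, 0.0635, 0.0575]
eef_rot: [0.752, 0.659, -0.001, -0.001]
ft_force: [-0.7, 1.5, -0.0]
width: 0.0164
```

Run:
```python
from h import *
from bench import viewer
go(*bw(.056,0),.058,82.4)
s=viewer.camera("side"); t=viewer.camera("top")
a=[cv2.resize(c,(400,400),interpolation=2) for c in (s["img"][140:240,210:310],t["img"][130:250,220:340])]
cv2.imwrite("pics/s13.png",cv2.convertScaleAbs(np.hstack(a),alpha=1.4)); cv2.imwrite("pics/s13f.png",s["img"])
```

```text
t 18.07 pos [0.5938 0.0635 0.0575] F [-0.7  1.5 -0. ] w 0.0164
xyz [-0.6 -0.4 -0.5] rot [-0.2 -0.  -0. ]
```

View pics/s13.png

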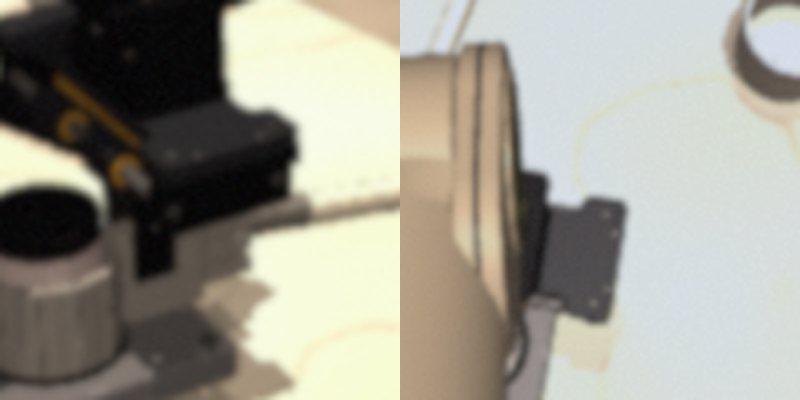

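View pics/s13f.png

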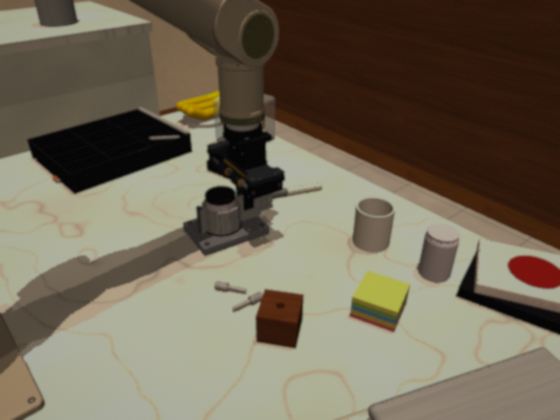

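The pictures show the finger on the ear at crop (155,250), the rest empty and every bystander in place. Net force on the tool is under 2 N and the width matches the shut ears. Handing in.

```bash
python3 -c "
from bench import r
print(r.close_job()); s=r.read_state(); print(s['time'],s['ft_force'],s['width'])"
```

```text
the job is handed in; nothing more can be done
None
the job is handed in; nothing more can be done
```

The job is handed in at about 18 s of the 69 s allowed, with the gripper still pinching both ears at a 40 N grip setting. It returned no verdict.

- **Canister:** I pressed it down until it stopped with the cap at 98 mm above the counter. The push force jumped to about 20 N there.
- **Clamp:** I swung the open half shut with the closed fingers until it hit its stop, at about 11 N with no further motion.
- **Pin:** I took the large pin from the wooden rest, not the two small look-alikes. It went down through all three lugs until the head seated, with about 9 N at the expected height. Before I moved to the ears, the cameras showed it upright in the hole.
- **Final pinch:** The fingers read 16.4 mm across the ears, against 17 mm when shut. The gripper read about 0.7 mm low on the 20 mm pin head too, so this fits a shut clamp. I re-targeted once to bring a 5 N sideways imbalance down to about 1.5 N.
- **Bystanders:** In the last side picture they look unmoved.

**Not checked:** The gripper hides the pin in the last pictures, so its final pose rests on the earlier views and on near-zero vertical force. I also had no direct reading of the force on each ear. One early move was refused because of a missing field, and I repeated it with no effect on the scene.

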